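# Cycle the mill's key switch and put the key away

### The job

Reset the bench mill at its operator station: take the switch key out of the wooden rack, feel it into the keyhole until its shoulder is down on the lock plate, turn it clockwise to its stop, hold it there for a moment, and turn it back home with the key still fully in. Then withdraw the key, stand it back in its slot in the rack and let go. Work gently: never force the key against the lock, and leave the other things on the bench where they are.

Things in the scene. Friction and masses are not known exactly. Their poses are not given: they have to be found in the camera images.
- key: The switch key, 60 g, the same after a half turn about its z. Origin: middle of the underside of its round steel shoulder (22 mm across, 4 mm thick). z runs up the shank, x along the width of bit and bow. It starts standing in the rack's slot, shoulder on the rack's top, black bow up.
- key_bow (a point): On the key's axis, 29 mm above the shoulder's underside: where to pinch the flat black bow, which spans z = 10 to 42 mm of the key, 30 mm wide (key's x), 9 mm thick (key's y, pinch across this). Fingertips may reach down to the shoulder's top face (key's z = 4 mm).
- key_tip (a point): The key's tip, 24 mm below the shoulder's underside, end of a round shank 4 mm across. The shank carries a flat steel bit from 9 to 23 mm below the shoulder, 18 mm wide (key's x, both sides alike), 4 mm thick (key's y).
- console: The mill's operator station, fixed to the bench: a grey box 110 (x) x 180 (y) x 75 mm high, origin at the middle of its underside, its front to its own -x. On its top, at about y = -45 mm, a square steel lock plate 46 x 46 mm, 6 mm thick; at y = 16 mm two push buttons 9 mm high; at y = 60 mm an emergency stop button 30 mm high.
- keyhole (a point): Nominal middle of the keyhole, on the lock plate's top face (station frame 0, -45, 81 mm). The lock was fitted by hand in an oversize cut-out: the true keyhole lies up to 5 mm off along the station's x and up to 5 mm along its y, same height; find it by feel or sight; it stays put when pressed. It is a slot 20.5 mm (station's x) x 6 mm with sharp edges, through the plate into the barrel.
- key_switch (a joint): Turn of the lock's barrel, rad: 0 home (key's width along the station's x, the only way it goes in and out), growing clockwise seen from above to a hard stop at 1.31. Stays where left; friction 0.05 N m. The key has about 0.1 rad of play in it either way. Key fully in: shoulder on the plate. Off home the bit is caught under the plate.
- rack: Wooden tool rack, fixed: 56 (x) x 160 (y) x 40 mm high, origin at the middle of its underside. A slot for the key at y = 45 mm; four small cutters stand fixed in it between y = -23 and 11 mm, up to 40 mm above its top; the chuck key stands in a hole at y = -55 mm.
- rack_slot (a point): Middle of the key's slot in the rack, on the rack's top face (40 mm above the bench). The slot is 10 mm (rack's x) x 25 mm (rack's y) and 30 mm deep: the key stands in it with its width along the rack's y, shoulder on the rack's top.
- chuck_key: Bystander: drill chuck key with a cross bar 60 mm long, standing loose in the rack, its top 45 mm above the rack.
- setup_block: Bystander: drilled steel block 76 x 51 x 25 mm.
- drill_chuck: Bystander: steel drill chuck, 46 mm across, 78 mm high, standing.
- oil_can: Bystander: can, 54 mm across, 130 mm high.
- screwdriver: Bystander: screwdriver lying down.
- wrench: Bystander: wrench lying down.
- hammer: Bystander: hammer lying down.
- parts_dish: Bystander: round steel dish, 110 mm across, 32 mm high.
Not all that is in view belongs to the job. There is more than one size of the console; the job needs the largest. Leave any green or orange look-alike of the rack alone.

How it is judged:
By the outcome, as a careful person would: the job done as asked, in the order asked, and still so for the second after the job is handed in, with the robot touching nothing.
It also fails if it takes over 72 s, if anything falls off the work surface, if the arm or the gripper's body presses on something with over 40 N, if the wrist force passes 120 N, or if a joint passes its speed limit or range.

### The arm

A 6-joint arm with a two-finger parallel gripper is mounted at the origin on the work surface. World frame = base frame: x ahead of the robot, y to its left, z up, the work surface at z = 0. Lengths are in m, angles in rad, forces in N, time in s.
With the tool pointing down it reaches from about 0.25 to 0.775 m from the base axis. Payload 4 kg.
Tool frame: the origin (TCP) lies at the very end of the fingers, on their centre line; the grasp point (between the pads) lies 19 mm behind it; z points along the fingers, y is the line along which they close (so a half turn about z gives the same grasp; the last joint's range is limited). The gripper opens to 94 mm and grips with 3 to 60 N. Pads are 16 mm wide; open, the fingers measure 119 mm over their backs; the gripper's body (75 mm by 177 mm) begins 78 mm behind the grasp point.
Start: joints at [-1.288, 0.087, 1.371, -0, 1.684, -0.103], TCP at [0.207, -0.51, 0.206] pointing down, gripper open.
Joint ranges: [-3.1, 3.1], [-0.76, 2.03], [0.27, 2.55], [-1.08, 4.22], [0.17, 2.65], [-2.57, 2.57]. Speed limits (rad/s): [2.79, 2.79, 3.14, 3.14, 3.14, 3.14].

### API

Orientations are given as [roll, pitch, yaw] about the fixed x, y, z axes, in that order (R = Rz(yaw) Ry(pitch) Rx(roll)).
In Python, from bench import robot, vision gives the robot as it stands.
- The arm moves only by the shell command python3 -m crank 'ROWS'. ROWS is JSON, a list of rows, each a list of 3 entries, a list of its own where there are three numbers: the closure, from 0 (fully open) to 1 (shut), then the shift along the tool's x, y, z in m, then the turn, a rotation vector about the tool's x, y, z in degrees. A call has 1 to 8 rows; each row shifts and turns the commanded pose from where the row before left it, along the tool's axes as they then stand; what a row does not reach is not made up. A row lasts 1/10 s, in which the tool goes at most 50 mm and 8.59 degrees, less where a joint would pass 70% of its speed; a pose out of reach is approached as far as the arm can. A call with a gripper value outside its range is refused whole. The fingers move at their own pace and stop on an object; the grip force is fixed at half the most. Time passes only in rows, so rows that do not move let the fingers close. It gives the time, the measured TCP pose, the force, the opening and the grip force at its end, in the units of the state.
- robot.get_obs(): the state, without advancing time (a new reading comes with each control period).
- vision.snapshot(name): name is "scene" or "top" or "wrist"; returns a dict with "color" (400x640x3 uint8, red, green, blue), "z_map" (400x640 float32, m along the optical axis (not along the pixel's ray), 0 where there is no reading), "fx", "fy", "cx", "cy" (pixels), "R" (3x3) and "t" (3): a world point X has camera coordinates R X + t. Camera axes: x right, y down, z forward; pixel columns grow to the right and rows downward; lengths in m; the calibration is good to about 2 mm. A picture is of the moment at which its call begins.
- robot.close_job(): hands the job in; it is judged then, once.
The state is a dict: "time": time; "joint_positions": joint angles; "qvel": joint speeds; "joint_torque": joint torques, N m; "tool_pos": TCP position; "ee_rot": TCP orientation; "wrist_force": force on the tool from outside, world axes, zero at the start; "wrist_torque": the same for the moment, N m; "width": finger opening in m; "finger_force": force on a finger pad.
Only numpy, scipy, OpenCV 4.12 (cv2) and the standard library are available. Lean on these libraries where they do the work, as an engineer would, in place of code of your own. Each camera call takes 0.05 s, during which the arm holds its last target. There are 200 camera calls.

## Working session

There is one attempt and no reset: what is moved stays moved. The work goes in short steps, Python scripts to look and compute and a shell command to move; the robot and the scene stay as the last step left them, time stands still between calls to the robot, and variables do not carry over. Pictures are saved under pics/ and viewed, at most 10 in all, crops included, and the job is handed in when it is done.

```bash
ls; mkdir -p pics; python3 - <<'E'
from bench import robot, vision
import cv2,numpy as np,pickle
o=robot.get_obs(); print({k:np.round(v,3).tolist() for k,v in o.items()})
for n in ["top","scene"]:
    s=vision.snapshot(n); cv2.imwrite(f"pics/{n}1.png",s["color"][:,:,::-1]); pickle.dump(s,open(f"{n}.pkl","wb"))
    print(n,s["fx"],s["cx"],s["cy"],np.round(s["R"],3).tolist(),np.round(s["t"],3))
E
```

```text
pics
{'time': 0.0, 'joint_positions': [-1.288, 0.088, 1.372, -0.0, 1.684, -0.103], 'qvel': [-0.001, 0.001, -0.0, -0.0, 0.001, -0.001], 'joint_torque': [-0.003, -34.019, -30.243, 0.071, 0.033, -0.0], 'tool_pos': [0.207, -0.509, 0.204], 'ee_rot': [-3.139, -0.0, 0.386], 'wrist_force': [-1.023, 0.372, 0.4], 'wrist_torque': [0.002, 0.057, -0.006], 'finger_force': 0.0, 'width': 0.094}
top 430.5547690327359 323.86403013365066 200.4544442158553 [[0.003, -1.0, -0.008], [-0.993, -0.002, -0.116], [0.116, 0.009, -0.993]] [-0.032  0.508  1.456]
scene 427.05459743775157 319.5194801767865 198.20278855841934 [[-0.105, 0.994, 0.002], [0.608, 0.066, -0.791], [-0.787, -0.082, -0.611]] [ 0.098 -0.26   1.864]
```

View pics/top1.png

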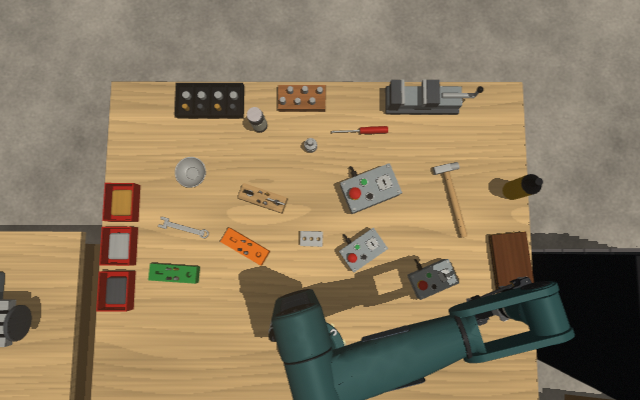

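View pics/scene1.png

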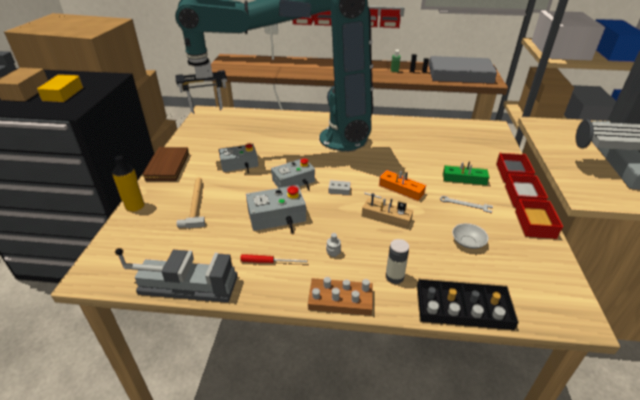

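The wooden rack is at (262,198) in the top view and the largest console at (370,188). The smaller consoles are at (362,250) and (434,280). Next I'll enlarge these two.

```bash
cat > h.py <<'E'
import numpy as np,cv2,pickle
from scipy.spatial.transform import Rotation as Ro
def px2w(s,u,v,z=None):
    """world point of pixel; from plane z if given, else depth map"""
    d=np.array([(u-s["cx"])/s["fx"],(v-s["cy"])/s["fy"],1.]);R=np.array(s["R"]);t=np.array(s["t"])
    c=-R.T@t; w=R.T@d
    k=s["z_map"][int(round(v)),int(round(u))] if z is None else (z-c[2])/w[2]
    return c+k*w
def w2px(s,X):
    c=np.array(s["R"])@np.array(X)+np.array(s["t"]); return s["fx"]*c[0]/c[2]+s["cx"],s["fy"]*c[1]/c[2]+s["cy"]
def cloud(s):
    v,u=np.mgrid[0:400,0:640];z=s["z_map"]
    P=np.stack([(u-s["cx"])/s["fx"]*z,(v-s["cy"])/s["fy"]*z,z],-1)
    return (P-np.array(s["t"]))@np.array(s["R"])
def target(P,yaw,o):
    """shift/turn (tool axes) from the measured pose to TCP P pointing down at yaw"""
    R=Ro.from_euler('xyz',o["ee_rot"]); T=Ro.from_euler('xyz',[np.pi,0,yaw])
    return R.inv().apply(np.array(P)-o["tool_pos"]),np.degrees((R.inv()*T).as_rotvec())
E
python3 - <<'E'
from h import *
s=pickle.load(open("top.pkl","rb"))
for n,(a,b,c,d) in dict(rack=(230,175,295,220),con=(330,155,410,220)).items():
    C=cloud(s)[b:d,a:c].reshape(-1,3); 
    lo,hi=((.032,.046) if n=="rack" else (.068,.079))
    m=(C[:,2]>lo)&(C[:,2]<hi); print(n,m.sum(),cv2.minAreaRect(C[m,:2].astype(np.float32)))
    m=C[:,2]>.02; print(n,cv2.minAreaRect(C[m,:2].astype(np.float32)),C[:,2].max())
im=s["color"][150:220,230:410,::-1]; cv2.imwrite("pics/crop1.png",cv2.resize(im,None,fx=4.4,fy=4.4,interpolation=cv2.INTER_CUBIC))
E
```

```text
rack 634 ((0.5172553658485413, 0.18278025090694427), (0.16124267876148224, 0.0558408722281456), 71.64947509765625)
rack ((0.4652959406375885, 0.09342111647129059), (0.3686372935771942, 0.08649512380361557), 59.71263122558594) 1.5051670101391075
con 1225 ((0.5476784110069275, -0.18751391768455505), (0.11081773787736893, 0.1803586184978485), 22.025047302246094)
con ((0.5129249691963196, -0.12365546822547913), (0.17937493324279785, 0.34625160694122314), 38.47757339477539) 1.5051670101391075
```

View pics/crop1.png

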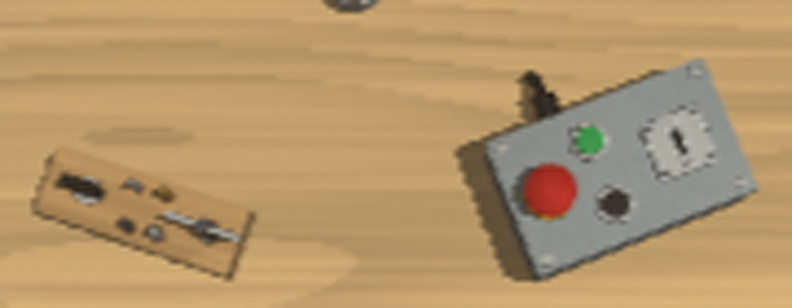

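The key stands at the upper-left end of the rack (crop 80,187). The lock plate with its dark keyhole is at crop (680,141), which is top pixel (384.5,182). I'll go over the lock first to look from close by.

```bash
python3 - <<'E'
from h import *
from bench import robot
s=pickle.load(open("top.pkl","rb")); print(px2w(s,384.5,182,.081),"nominal .5646 -.2292")
print(target([.5646-.05,-.2292,.25],np.radians(22.03),robot.get_obs()))
E
```

```text
[ 0.56450175 -0.23418233  0.081     ] nominal .5646 -.2292
(array([ 0.39051182, -0.14361254, -0.04521327]), array([-0.11537895, -0.01194797,  0.07290722]))
```

```bash
python3 -m crank '[[0,[0.045,-0.0165,-0.006],[0,0,0]],[0,[0.045,-0.0165,-0.006],[0,0,0]],[0,[0.045,-0.0165,-0.006],[0,0,0]],[0,[0.045,-0.0165,-0.006],[0,0,0]],[0,[0.045,-0.0165,-0.006],[0,0,0]],[0,[0.045,-0.0165,-0.006],[0,0,0]],[0,[0.045,-0.0165,-0.006],[0,0,0]],[0,[0.045,-0.0165,-0.006],[0,0,0]]]'
python3 -m crank '[[0,[0,0,0],[0,0,0]],[0,[0,0,0],[0,0,0]]]'
python3 - <<'E'
from h import *
from bench import robot,vision
s=vision.snapshot("wrist");pickle.dump(s,open("w1.pkl","wb"))
cv2.imwrite("pics/w1.png",s["color"][:,:,::-1]); print(s["fx"],-np.array(s["R"]).T@s["t"],np.round(s["R"],3).tolist(), w2px(s,[.5646,-.2292,.081]))
E
```

```text
time: 0.9
tool_pos: [0.4918, -0.2501, 0.2533]
ee_rot: [-3.141, 0.001, 0.386]
wrist_force: [-0.1, -1.2, -0.8]
width: 0.0935
finger_force: 0.0
time: 1.1
tool_pos: [0.4912, -0.251, 0.2529]
ee_rot: [-3.141, 0.001, 0.388]
wrist_force: [-0.2, -0.4, 0.2]
width: 0.0941
finger_force: 0.0
335.1475822402598 [ 0.55528547 -0.22455159  0.43082204] [[0.378, -0.926, -0.001], [-0.898, -0.367, 0.241], [-0.223, -0.09, -0.971]] (np.float64(329.1221147254895), np.float64(106.9146639952103))
```

View pics/w1.png

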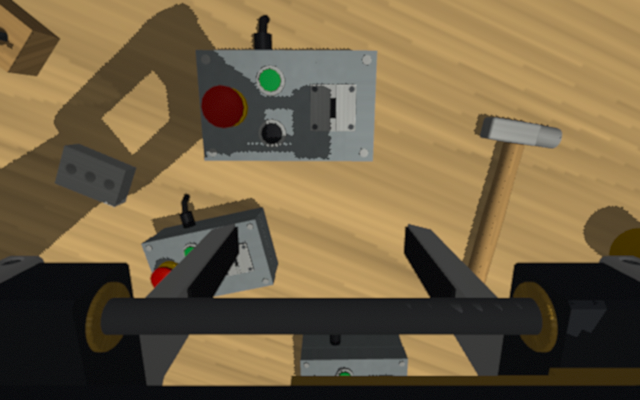

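The lock plate is at (332,108), half in shadow, with the keyhole near (334,107). I'll enlarge it and use the wrist picture to refine the console's pose.

```bash
python3 - <<'E'
from h import *
s=pickle.load(open("w1.pkl","rb"))
im=s["color"][75:140,295:370,::-1].astype(float); im=np.clip(255*(im/255)**.6,0,255).astype(np.uint8)
cv2.imwrite("pics/w1c.png",cv2.resize(im,None,fx=8,fy=8,interpolation=cv2.INTER_CUBIC))
C=cloud(s); m=(C[...,2]>.07)&(C[...,2]<.079); m[:,:180]=0;m[:,390:]=0;m[170:]=0
print(cv2.minAreaRect(C[m][:,:2].astype(np.float32)))
m=(C[...,2]>.0795)&(C[...,2]<.083); m[:,:300]=0;m[:,370:]=0;m[140:]=0
print(m.sum(),cv2.minAreaRect(C[m][:,:2].astype(np.float32)))
E
```

```text
((0.5478558540344238, -0.18981841206550598), (0.11005140095949173, 0.18070781230926514), 21.824243545532227)
1453 ((0.5649163722991943, -0.233677476644516), (0.045052435249090195, 0.04540497064590454), 22.17096710205078)
```

View pics/w1c.png

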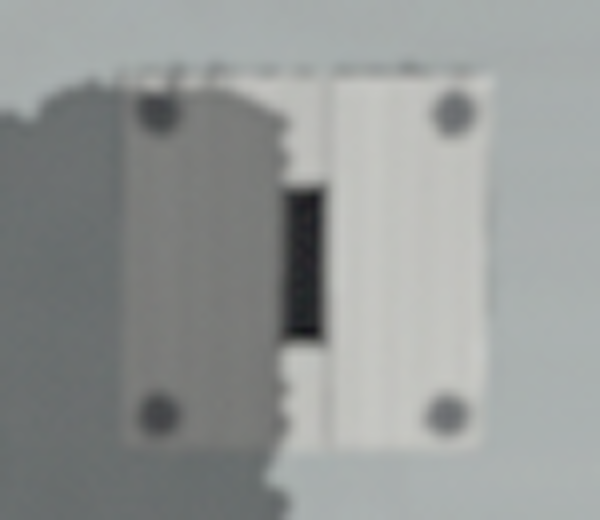

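Slot centre is at w1 pixel (332.7,107.7), essentially the plate's centre, near (0.565,-0.234), with yaw about 22°. Now to the rack.

```bash
python3 - <<'E'
from h import *
from bench import robot
s=pickle.load(open("w1.pkl","rb")); print(px2w(s,332.7,107.7,.081))
print(target([.53-.05,.2255-.03,.25],np.radians(71.65),robot.get_obs()))
E
```

```text
[ 0.56525741 -0.23283433  0.081     ]
(array([ 0.15883586, -0.41828839,  0.00284012]), array([ -0.07055184,   0.05849327, -49.51648923]))
```

```bash
python3 -m crank '[[0,[0.0176,-0.0465,0],[0,0,0]],[0,[0.0176,-0.0465,0],[0,0,0]],[0,[0.0176,-0.0465,0],[0,0,0]],[0,[0.0176,-0.0465,0],[0,0,0]],[0,[0.0176,-0.0465,0],[0,0,0]],[0,[0.0176,-0.0465,0],[0,0,0]],[0,[0.0176,-0.0465,0],[0,0,0]],[0,[0.0176,-0.0465,0],[0,0,0]]]'
python3 -m crank '[[0,[0.0176,-0.0465,0],[0,0,0]],[0,[0,0,0],[0,0,-8.25]],[0,[0,0,0],[0,0,-8.25]],[0,[0,0,0],[0,0,-8.25]],[0,[0,0,0],[0,0,-8.25]],[0,[0,0,0],[0,0,-8.25]],[0,[0,0,0],[0,0,-8.25]],[0,[0,0,0],[0,0,0]]]'
python3 - <<'E'
from h import *
from bench import robot,vision
s=vision.snapshot("wrist");pickle.dump(s,open("w2.pkl","wb"))
cv2.imwrite("pics/w2.png",s["color"][:,:,::-1])
p=np.array(w2px(s,[.5314,.2255,.06])); print(p)
C=cloud(s);a=(C[...,0]-.52)**2+(C[...,1]-.19)**2<.12**2
m=a&(C[...,2]>.034)&(C[...,2]<.0425); print(m.sum(),cv2.minAreaRect(C[m][:,:2].astype(np.float32)))
m=((C[...,0]-.5314)**2+(C[...,1]-.2255)**2<.03**2)&(C[...,2]>.072)&(C[...,2]<.088);print(m.sum(),C[m].mean(0),cv2.minAreaRect(C[m][:,:2].astype(np.float32)),C[m][:,2].max())
E
```

```text
time: 1.95
tool_pos: [0.4809, 0.1457, 0.2533]
ee_rot: [3.141, 0.0, 0.382]
wrist_force: [0.8, 0.5, 0.6]
width: 0.0948
finger_force: 0.0
time: 2.75
tool_pos: [0.4802, 0.1936, 0.253]
ee_rot: [-3.141, 0.001, 1.246]
wrist_force: [-0.7, -0.3, -1.1]
width: 0.094
finger_force: 0.0
[356.64043573 135.89767876]
5258 ((0.517575740814209, 0.17991845309734344), (0.15926909446716309, 0.056126054376363754), 71.32975769042969)
269 [0.53199524 0.22358274 0.08000932] ((0.5320780277252197, 0.22342558205127716), (0.029460478574037552, 0.008988969027996063), 73.07074737548828) 0.0826135829719022
```

View pics/w2.png

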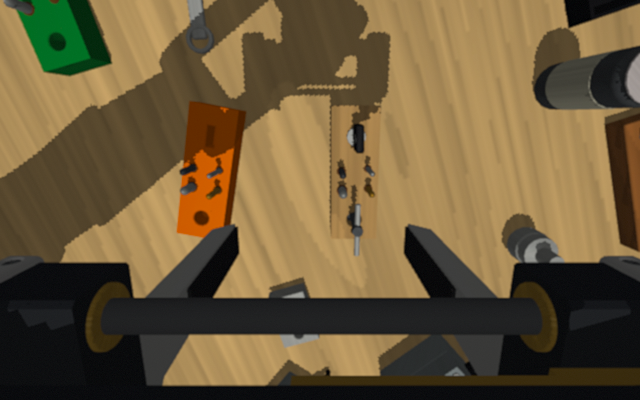

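The key's bow (357,138) is clear, with cutters and chuck key below it. The measured bow centre is (0.532,0.2235) at about 72°.

```bash
python3 - <<'E'
from h import *
from bench import robot
print(target([.532,.2237,.05],np.radians(72),robot.get_obs()))
E
```

```text
(array([0.04496904, 0.03948876, 0.20308158]), array([-0.01607043,  0.040153  , -0.71553583]))
```

```bash
python3 -m crank '[[0,[0.0225,0.02,0.02],[0,0,-0.7]],[0,[0.0225,0.0195,0.02],[0,0,0]],[0,[0,0,0.045],[0,0,0]],[0,[0,0,0.045],[0,0,0]],[0,[0,0,0.04],[0,0,0]],[0,[0,0,0.02],[0,0,0]],[0,[0,0,0.013],[0,0,0]],[0,[0,0,0],[0,0,0]]]'
python3 -m crank '[[0.5,[0,0,0],[0,0,0]],[0.8,[0,0,0],[0,0,0]],[0.8,[0,0,0],[0,0,0]],[0.8,[0,0,0],[0,0,0]]]'
```

```text
time: 3.6
tool_pos: [0.5304, 0.225, 0.0484]
ee_rot: [-3.138, 0.003, 1.259]
wrist_force: [-0.2, 0.1, -0.2]
width: 0.0938
finger_force: 0.0
time: 4.0
tool_pos: [0.5323, 0.2263, 0.0517]
ee_rot: [3.14, -0.001, 1.262]
wrist_force: [-0.4, 0.1, 0.4]
width: 0.0659
finger_force: 0.0
```

```bash
python3 -m crank '[[1,[0,0,0],[0,0,0]],[1,[0,0,0],[0,0,0]],[1,[0,0,0],[0,0,0]],[1,[0,0,0],[0,0,0]],[1,[0,0,0],[0,0,0]],[1,[0,0,0],[0,0,0]]]'
python3 -m crank '[[1,[0,0,0],[0,0,0]],[1,[0,0,0],[0,0,0]],[1,[0,0,0],[0,0,0]],[1,[0,0,0],[0,0,0]]]'
```

```text
time: 4.6
tool_pos: [0.5316, 0.2261, 0.0504]
ee_rot: [-3.142, 0.0, 1.262]
wrist_force: [0.9, 0.5, -0.9]
width: 0.0174
finger_force: 0.0
time: 5.0
tool_pos: [0.5317, 0.226, 0.0504]
ee_rot: [3.141, 0.0, 1.262]
wrist_force: [1.1, 0.4, -0.6]
width: 0.009
finger_force: 30.0
```

```bash
python3 -m crank '[[1,[0,0,-0.01],[0,0,0]],[1,[0,0,-0.02],[0,0,0]],[1,[0,0,-0.03],[0,0,0]],[1,[0,0,-0.04],[0,0,0]],[1,[0,0,-0.04],[0,0,0]],[1,[0,0,0],[0,0,0]],[1,[0,0,0],[0,0,0]]]'
python3 - <<'E'
from h import *
from bench import robot,vision
s=vision.snapshot("wrist");pickle.dump(s,open("w3.pkl","wb"))
o=robot.get_obs();print(o["tool_pos"],o["ee_rot"],o["width"])
cv2.imwrite("pics/w3.png",cv2.resize(s["color"][120:320,230:410,::-1],None,fx=3,fy=3,interpolation=cv2.INTER_CUBIC))
# tool-frame cloud near the key
R=Ro.from_euler('xyz',o["ee_rot"]); C=cloud(s); T=R.inv().apply((C-o["tool_pos"]).reshape(-1,3)).reshape(C.shape)
m=(abs(T[...,1])<.012)&(abs(T[...,0])<.03)&(T[...,2]>-.045)&(T[...,2]<.03)
v,u=np.nonzero(m);print(len(v),u.min(),u.max(),v.min(),v.max())
for a,b in((-.036,-.028),(-.028,-.02),(-.02,-.01),(-.012,-.004),(.005,.03)):
    k=m&(T[...,2]>a)&(T[...,2]<b)
    if k.sum(): print(a,b,k.sum(),np.round(T[k].min(0)*1e3,1),np.round(T[k].max(0)*1e3,1))
E
```

```text
time: 5.7
tool_pos: [0.5322, 0.2263, 0.1925]
ee_rot: [3.139, -0.002, 1.262]
wrist_force: [0.6, -0.2, -1.0]
width: 0.0087
finger_force: 30.0
[0.53131002 0.2259957  0.19032151] [-3.14135483e+00  2.94921497e-04  1.26202705e+00] 0.008984446429260152
2401 293 347 213 294
-0.036 -0.028 1259 [-16.2 -11.9 -36. ] [ 13.8  12.  -28. ]
-0.028 -0.02 273 [  8.4 -11.9 -28. ] [ 13.9  11.9 -20. ]
-0.02 -0.01 294 [  8.3 -11.9 -20. ] [ 13.9  12.  -10. ]
-0.012 -0.004 197 [  8.2 -11.9 -12. ] [13.9 11.8 -4.1]
0.005 0.03 56 [ 6.5 -5.3  5.1] [ 8.5  7.1 29.9]
```

View pics/w3.png

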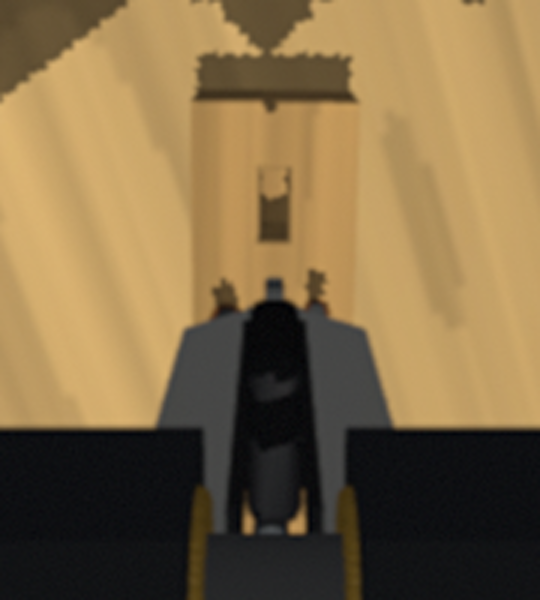

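The key hangs straight in the grip. Its bow's front edge is at tool x = 13.8 mm, so the key sits about 1.1 mm behind the tool axis. Now to a spot 35 mm short of the keyhole for a close look.

```bash
python3 - <<'E'
from h import *
from bench import robot
o=robot.get_obs();y=np.radians(22)
P=np.array([.565,-.2335,.19])-.035*np.array([np.cos(y),np.sin(y),0])
print(P,target(P,y,o))
s=pickle.load(open("w3.pkl","rb"));R=Ro.from_euler('xyz',o["ee_rot"]); C=cloud(s); T=R.inv().apply((C-o["tool_pos"]).reshape(-1,3)).reshape(C.shape)
m=(abs(T[...,1])<.02)&(T[...,0]>.0095)&(T[...,0]<.02)&(T[...,2]>-.045)&(T[...,2]<.03);print(T[m][:,1].min(),T[m][:,1].max())
E
```

```text
[ 0.53254857 -0.24661123  0.19      ] (array([-4.49880048e-01,  1.44798871e-01,  4.19751789e-04]), array([-5.32073887e-03,  2.17801839e-02,  5.03088212e+01]))
-0.015963280574369045 0.017290883628668433
```

```bash
python3 -m crank '[[1,[-0.045,0.0145,0],[0,0,0]],[1,[-0.045,0.0145,0],[0,0,0]],[1,[-0.045,0.0145,0],[0,0,0]],[1,[-0.045,0.0145,0],[0,0,0]],[1,[-0.045,0.0145,0],[0,0,0]],[1,[-0.045,0.0145,0],[0,0,0]],[1,[-0.045,0.0145,0],[0,0,0]],[1,[-0.045,0.0145,0],[0,0,0]]]'
python3 -m crank '[[1,[-0.045,0.0145,0],[0,0,0]],[1,[-0.045,0.0145,0],[0,0,0]],[1,[0,0,0],[0,0,8.4]],[1,[0,0,0],[0,0,8.4]],[1,[0,0,0],[0,0,8.4]],[1,[0,0,0],[0,0,8.4]],[1,[0,0,0],[0,0,8.4]],[1,[0,0,0],[0,0,8.4]]]'
python3 -m crank '[[1,[0,0,0.03],[0,0,0]],[1,[0,0,0.03],[0,0,0]],[1,[0,0,0.005],[0,0,0]],[1,[0,0,0],[0,0,0]],[1,[0,0,0],[0,0,0]]]'
python3 - <<'E'
from h import *
from bench import robot,vision
s=vision.snapshot("wrist");pickle.dump(s,open("w4.pkl","wb"))
o=robot.get_obs();print(o["tool_pos"],o["ee_rot"],o["width"])
cv2.imwrite("pics/w4.png",cv2.resize(s["color"][100:260,240:400,::-1],None,fx=3.7,fy=3.7,interpolation=cv2.INTER_CUBIC))
print(w2px(s,[.565,-.2335,.081]))
E
```

```text
time: 6.55
tool_pos: [0.5312, -0.1535, 0.1879]
ee_rot: [-3.137, -0.0, 1.262]
wrist_force: [1.2, 0.1, 0.2]
width: 0.0082
finger_force: 30.0
time: 7.35
tool_pos: [0.5318, -0.2461, 0.1876]
ee_rot: [-3.137, 0.003, 0.376]
wrist_force: [-0.1, 0.5, -0.1]
width: 0.0091
finger_force: 30.0
time: 7.85
tool_pos: [0.5333, -0.2469, 0.1262]
ee_rot: [3.141, -0.0, 0.382]
wrist_force: [0.3, -0.5, -0.8]
width: 0.0088
finger_force: 30.0
[ 0.53370084 -0.24717617  0.12699158] [ 3.13963898e+00 -1.42361705e-03  3.82287855e-01] 0.008753034731920954
(np.float64(320.65250926852667), np.float64(167.59927706989626))
```

View pics/w4.png

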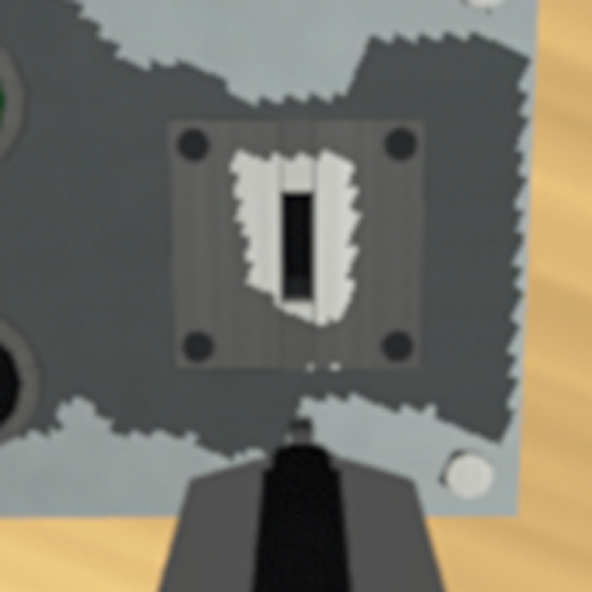

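Slot centre is at crop (298,246), which is pixel (320.2,166.1). The bit's lower front edge is at crop (301,420), which is pixel (321.0,213.1). Next, compute their relative offset.

```bash
python3 - <<'E'
from h import *
s=pickle.load(open("w4.pkl","rb"));y=.3823
P=np.array([.5333,-.247,.1263]);T=Ro.from_euler('xyz',[np.pi,0,y])
f=lambda u,v,z:T.inv().apply(px2w(s,u,v,z)-P)*1e3
print("slot",f(320.2,166.1,.081)); print("slot ends",f(320.2,100+192.5/3.7-.5,.081),f(320.2,100+300.5/3.7-.5,.081))
print("bit front",f(321,213.1,P[2]-.033)); print("bow top front",f(321.2,100+446/3.7-.5,P[2]+.032))
C=cloud(s);print(np.median(s["z_map"][150:180,335:345]),np.median(C[150:180,335:345,2]))
# slot long axis direction from the dark region
E
```

```text
slot [35.46183255 -1.00215758 45.3       ]
slot ends [45.20350984 -0.98982569 45.3       ] [25.48410002 -1.01478829 45.3       ]
bit front [ 6.26477432 -0.4881643  33.        ]
bow top front [ 22.30963557  -0.39827028 -32.        ]
0.22561088 0.07994284208024513
```

```bash
python3 -m crank '[[1,[0.0184,-0.0003,0],[0,0,0]],[1,[0.0183,-0.0003,0],[0,0,0]],[1,[0,0,0.004],[0,0,0]],[1,[0,0,0.004],[0,0,0]],[1,[0,0,0],[0,0,0]],[1,[0,0,0],[0,0,0]]]'
python3 -m crank '[[1,[0,0,0.002],[0,0,0]],[1,[0,0,0.001],[0,0,0]],[1,[0,0,0],[0,0,0]]]'
python3 -m crank '[[1,[0,0,0.001],[0,0,0]],[1,[0,0,0],[0,0,0]]]'
python3 -m crank '[[1,[0,0,0.001],[0,0,0]],[1,[0,0,0],[0,0,0]]]'
```

```text
time: 8.5
tool_pos: [0.5661, -0.2328, 0.1175]
ee_rot: [-3.142, 0.0, 0.382]
wrist_force: [-0.6, -0.5, -0.8]
width: 0.009
finger_force: 30.0
time: 8.8
tool_pos: [0.5665, -0.2326, 0.1143]
ee_rot: [-3.141, 0.0, 0.382]
wrist_force: [-1.0, -0.7, 0.0]
width: 0.0086
finger_force: 30.0
time: 9.0
tool_pos: [0.5667, -0.2325, 0.1133]
ee_rot: [-3.142, 0.0, 0.382]
wrist_force: [-0.3, -0.4, 0.2]
width: 0.0088
finger_force: 30.0
time: 9.2
tool_pos: [0.5667, -0.2324, 0.1123]
ee_rot: [-3.141, 0.0, 0.382]
wrist_force: [-0.4, 0.2, -0.4]
width: 0.0088
finger_force: 30.0
```

```bash
python3 -m crank '[[1,[0,0,0.001],[0,0,0]],[1,[0,0,0.001],[0,0,0]],[1,[0,0,0],[0,0,0]]]'
python3 -m crank '[[1,[0,0,0.001],[0,0,0]],[1,[0,0,0.001],[0,0,0]],[1,[0,0,0],[0,0,0]]]'
```

```text
time: 9.5
tool_pos: [0.5667, -0.2324, 0.1102]
ee_rot: [-3.141, 0.0, 0.382]
wrist_force: [-0.6, 0.0, -0.3]
width: 0.0087
finger_force: 30.0
time: 9.8
tool_pos: [0.5667, -0.2324, 0.1082]
ee_rot: [-3.141, 0.0, 0.382]
wrist_force: [0.1, 0.8, -1.6]
width: 0.0089
finger_force: 30.0
```

The key is entering freely. I'll continue gently.

```bash
python3 -m crank '[[1,[0,0,0.001],[0,0,0]],[1,[0,0,0.002],[0,0,0]],[1,[0,0,0.001],[0,0,0]],[1,[0,0,0],[0,0,0]]]'
python3 -m crank '[[1,[0,0,0.002],[0,0,0]],[1,[0,0,0.002],[0,0,0]],[1,[0,0,0],[0,0,0]]]'
```

```text
time: 10.2
tool_pos: [0.5666, -0.2324, 0.1041]
ee_rot: [-3.141, 0.0, 0.382]
wrist_force: [-0.8, -0.1, -0.3]
width: 0.0086
finger_force: 30.0
time: 10.5
tool_pos: [0.5666, -0.2323, 0.1]
ee_rot: [-3.141, 0.001, 0.382]
wrist_force: [-0.3, -1.1, -1.2]
width: 0.0089
finger_force: 30.0
```

```bash
python3 -c "
from bench import robot
o=robot.get_obs();print(o['wrist_force'],o['wrist_torque'],o['ee_rot'])"
```

```text
[-0.27211327 -1.13129019 -1.16679048] [-0.00877572 -0.01390186 -0.01592917] [-3.14101239e+00  5.27567709e-04  3.82320733e-01]
```

```bash
python3 -m crank '[[1,[0,0,0.002],[0,0,0]],[1,[0,0,0.002],[0,0,0]],[1,[0,0,0.001],[0,0,0]],[1,[0,0,0],[0,0,0]]]'
python3 -m crank '[[1,[0,0,0.001],[0,0,0]],[1,[0,0,0.001],[0,0,0]],[1,[0,0,0],[0,0,0]]]'
python3 -m crank '[[1,[0,0,0.001],[0,0,0]],[1,[0,0,0],[0,0,0]]]'
python3 -m crank '[[1,[0,0,0.0005],[0,0,0]],[1,[0,0,0],[0,0,0]]]'
```

```text
time: 10.9
tool_pos: [0.5666, -0.2324, 0.0952]
ee_rot: [-3.141, 0.0, 0.382]
wrist_force: [0.2, -0.0, -1.2]
width: 0.0086
finger_force: 30.0
time: 11.2
tool_pos: [0.5667, -0.2324, 0.0933]
ee_rot: [-3.141, 0.0, 0.382]
wrist_force: [-0.1, -0.3, -1.1]
width: 0.0085
finger_force: 30.0
time: 11.4
tool_pos: [0.5667, -0.2324, 0.0923]
ee_rot: [-3.141, 0.0, 0.382]
wrist_force: [0.5, -0.3, -0.6]
width: 0.0087
finger_force: 30.0
time: 11.6
tool_pos: [0.5668, -0.2325, 0.0919]
ee_rot: [3.142, 0.0, 0.382]
wrist_force: [-0.2, -0.2, -0.5]
width: 0.0087
finger_force: 30.0
```

```bash
python3 -m crank '[[1,[0,0,0.0005],[0,0,0]],[1,[0,0,0],[0,0,0]]]'
python3 -m crank '[[1,[0,0,0.0004],[0,0,0]],[1,[0,0,0],[0,0,0]]]'
python3 -m crank '[[1,[0,0,0.0004],[0,0,0]],[1,[0,0,0],[0,0,0]]]'
```

```text
time: 11.8
tool_pos: [0.5668, -0.2325, 0.0914]
ee_rot: [-3.142, 0.0, 0.382]
wrist_force: [0.2, 0.0, -0.1]
width: 0.0091
finger_force: 30.0
time: 12.0
tool_pos: [0.5668, -0.2325, 0.0914]
ee_rot: [3.141, -0.0, 0.382]
wrist_force: [-0.8, 0.9, 0.6]
width: 0.0086
finger_force: 30.0
time: 12.2
tool_pos: [0.5668, -0.2325, 0.0914]
ee_rot: [3.141, -0.0, 0.382]
wrist_force: [-2.2, 0.5, 3.2]
width: 0.0091
finger_force: 30.0
```

Shoulder is down (steady z, 3 N). Now I turn clockwise about the key's own axis, with a small y compensation for the off-centre grip.

```bash
python3 -m crank '[[1,[0,0.00008,0],[0,0,4]],[1,[0,0.00008,0],[0,0,4]],[1,[0,0.00008,0],[0,0,4]],[1,[0,0,0],[0,0,0]]]'
python3 -c "
from bench import robot
o=robot.get_obs();print(o['wrist_force'],o['wrist_torque'],o['ee_rot'])"
python3 -m crank '[[1,[0,0.00008,0],[0,0,4]],[1,[0,0.00008,0],[0,0,4]],[1,[0,0.00008,0],[0,0,4]],[1,[0,0,0],[0,0,0]]]'
python3 -c "
from bench import robot
o=robot.get_obs();print(o['wrist_force'],o['wrist_torque'],o['ee_rot'])"
```

```text
time: 12.6
tool_pos: [0.5673, -0.2329, 0.0914]
ee_rot: [3.141, -0.001, 0.173]
wrist_force: [-0.3, 1.2, 3.7]
width: 0.0086
finger_force: 30.0
[-0.33748155  1.21347967  3.73789033] [ 0.1021651   0.11552232 -0.06039373] [ 3.14068885e+00 -1.12356441e-03  1.73036421e-01]
time: 13.0
tool_pos: [0.5673, -0.2332, 0.0913]
ee_rot: [3.141, -0.001, -0.035]
wrist_force: [-0.2, 0.6, 3.5]
width: 0.0089
finger_force: 30.0
[-0.24630984  0.59939644  3.46656968] [ 0.07170965  0.1530019  -0.00327769] [ 3.14079556e+00 -1.24865470e-03 -3.51129649e-02]
```

```bash
python3 -m crank '[[1,[0,0.00012,0],[0,0,6]],[1,[0,0.00012,0],[0,0,6]],[1,[0,0.00012,0],[0,0,6]],[1,[0,0.00012,0],[0,0,6]],[1,[0,0.00012,0],[0,0,6]],[1,[0,0,0],[0,0,0]]]'
python3 -c "
from bench import robot
o=robot.get_obs();print(o['wrist_force'],o['wrist_torque'],o['ee_rot'])"
python3 -m crank '[[1,[0,0.0001,0],[0,0,6]],[1,[0,0.0001,0],[0,0,5]],[1,[0,0.0001,0],[0,0,4]],[1,[0,0,0],[0,0,0]]]'
python3 -c "
from bench import robot
o=robot.get_obs();print(o['wrist_force'],o['wrist_torque'],o['ee_rot'])"
```

```text
time: 13.6
tool_pos: [0.567, -0.234, 0.0913]
ee_rot: [3.141, -0.001, -0.558]
wrist_force: [-0.2, -0.8, 4.3]
width: 0.0089
finger_force: 30.0
[-0.23882165 -0.79572     4.29046866] [-0.06220469  0.21303861 -0.00441866] [ 3.14106068e+00 -1.47428400e-03 -5.57966086e-01]
time: 14.0
tool_pos: [0.5667, -0.2344, 0.0913]
ee_rot: [3.141, -0.002, -0.819]
wrist_force: [-1.8, -0.6, 5.3]
width: 0.0085
finger_force: 30.0
[-1.83513498 -0.5736353   5.33049882] [-0.07761602  0.27951037 -0.00409461] [ 3.14115252e+00 -1.50508864e-03 -8.18725739e-01]
```

```bash
T='from bench import robot
o=robot.get_obs();print("TZ",o["wrist_torque"].round(3) if hasattr(o["wrist_torque"],"round") else o["wrist_torque"])'
python3 -m crank '[[1,[0,0.00008,0],[0,0,4]],[1,[0,0.00003,0],[0,0,2]],[1,[0,0,0],[0,0,0]]]'; python3 -c "$T"
python3 -m crank '[[1,[0,0.00004,0],[0,0,2]],[1,[0,0,0],[0,0,0]]]'; python3 -c "$T"
python3 -m crank '[[1,[0,0.00004,0],[0,0,2]],[1,[0,0,0],[0,0,0]]]'; python3 -c "$T"
```

```text
time: 14.3
tool_pos: [0.5666, -0.2344, 0.0913]
ee_rot: [3.141, -0.001, -0.923]
wrist_force: [-1.8, -0.5, 5.4]
width: 0.0089
finger_force: 30.0
TZ [-0.149  0.312  0.02 ]
time: 14.5
tool_pos: [0.5666, -0.2345, 0.0914]
ee_rot: [3.141, -0.002, -0.958]
wrist_force: [-1.1, -1.3, 5.4]
width: 0.0085
finger_force: 30.0
TZ [-0.139  0.224  0.01 ]
time: 14.7
tool_pos: [0.5665, -0.2345, 0.0913]
ee_rot: [3.141, -0.002, -0.993]
wrist_force: [-2.3, -1.7, 6.0]
width: 0.0087
finger_force: 30.0
TZ [-0.086  0.325  0.036]
```

```bash
T='from bench import robot
o=robot.get_obs();print("TZ",o["wrist_torque"].round(3),o["joint_torque"].round(3)[5])'
for i in 1; do :; done
python3 -m crank '[[1,[0,0.00003,0],[0,0,1.5]],[1,[0,0,0],[0,0,0]]]'; python3 -c "$T"
python3 -m crank '[[1,[0,0.00003,0],[0,0,1.5]],[1,[0,0,0],[0,0,0]]]'; python3 -c "$T"
python3 -m crank '[[1,[0,0,0],[0,0,1.5]],[1,[0,0,0],[0,0,0]]]'; python3 -c "$T"
```

```text
time: 14.9
tool_pos: [0.5665, -0.2345, 0.0913]
ee_rot: [3.141, -0.001, -1.019]
wrist_force: [-1.0, -1.4, 5.4]
width: 0.0089
finger_force: 30.0
TZ [-0.088  0.323  0.041] 0.144
time: 15.1
tool_pos: [0.5664, -0.2346, 0.0914]
ee_rot: [3.141, -0.002, -1.045]
wrist_force: [-1.4, -1.1, 5.4]
width: 0.0089
finger_force: 30.0
TZ [-0.161  0.318  0.085] 0.144
time: 15.3
tool_pos: [0.5664, -0.2346, 0.0913]
ee_rot: [3.141, -0.002, -1.071]
wrist_force: [-1.1, -1.5, 5.2]
width: 0.0089
finger_force: 30.0
TZ [-0.13   0.382  0.058] 0.185
```

```bash
T='from bench import robot
o=robot.get_obs();print("TZ",o["wrist_torque"].round(3),o["joint_torque"].round(3)[5])'
python3 -m crank '[[1,[0,0,0],[0,0,1.5]],[1,[0,0,0],[0,0,0]]]'; python3 -c "$T"
python3 -m crank '[[1,[0,0,0],[0,0,1.5]],[1,[0,0,0],[0,0,0]]]'; python3 -c "$T"
python3 - <<'E'
from h import *
from bench import vision
s=vision.snapshot("wrist");pickle.dump(s,open("w5.pkl","wb"))
cv2.imwrite("pics/w5.png",cv2.resize(s["color"][150:330,240:400,::-1],None,fx=3.3,fy=3.3,interpolation=cv2.INTER_CUBIC))
E
```

```text
time: 15.5
tool_pos: [0.5663, -0.2346, 0.0913]
ee_rot: [3.141, -0.002, -1.097]
wrist_force: [-2.4, -1.7, 4.8]
width: 0.0087
finger_force: 30.0
TZ [-0.144  0.378  0.175] 0.299
time: 15.7
tool_pos: [0.5663, -0.2346, 0.0913]
ee_rot: [3.141, -0.002, -1.123]
wrist_force: [-1.8, -0.9, 5.0]
width: 0.0088
finger_force: 30.1
TZ [-0.162  0.37   0.336] 0.415
```

View pics/w5.png

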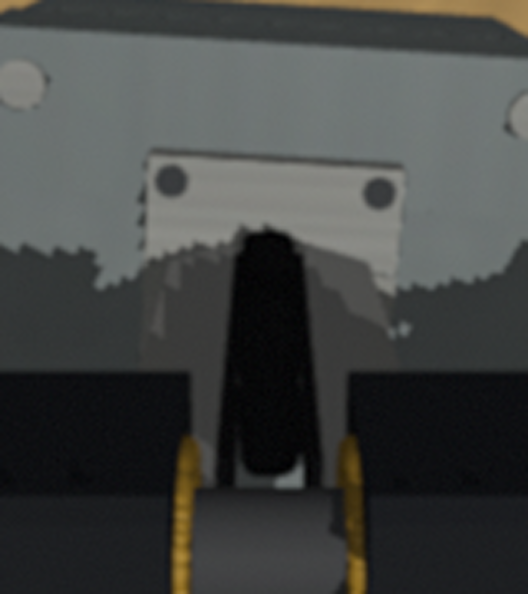

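The key is still aligned in the fingers. Torque rises steeply (0.06 → 0.34 N m), so this is the stop. Hold for a second, then turn back home.

```bash
T='from bench import robot
o=robot.get_obs();print("TZ",o["wrist_torque"].round(3),o["joint_torque"].round(3)[5])'
python3 -m crank '[[1,[0,0,0],[0,0,0]],[1,[0,0,0],[0,0,0]],[1,[0,0,0],[0,0,0]],[1,[0,0,0],[0,0,0]],[1,[0,0,0],[0,0,0]],[1,[0,0,0],[0,0,0]],[1,[0,0,0],[0,0,0]],[1,[0,0,0],[0,0,0]]]'; python3 -c "$T"
python3 -m crank '[[1,[0,0,0],[0,0,0]],[1,[0,0,0],[0,0,0]],[1,[0,0,0],[0,0,0]],[1,[0,0,0],[0,0,0]],[1,[0,0,0],[0,0,0]],[1,[0,0,0],[0,0,-3]],[1,[0,0,0],[0,0,-4]],[1,[0,0,0],[0,0,0]]]'; python3 -c "$T"
python3 -m crank '[[1,[0,-0.0001,0],[0,0,-5]],[1,[0,-0.00012,0],[0,0,-6]],[1,[0,-0.00012,0],[0,0,-6]],[1,[0,-0.00012,0],[0,0,-6]],[1,[0,-0.00012,0],[0,0,-6]],[1,[0,0,0],[0,0,0]]]'; python3 -c "$T"
```

```text
time: 16.55
tool_pos: [0.5663, -0.2346, 0.0913]
ee_rot: [3.141, -0.002, -1.122]
wrist_force: [-2.3, -1.2, 4.9]
width: 0.0088
finger_force: 30.1
TZ [-0.238  0.386  0.309] 0.318
time: 17.35
tool_pos: [0.5667, -0.2344, 0.0913]
ee_rot: [-3.141, -0.002, -1.002]
wrist_force: [-1.5, -1.2, 3.9]
width: 0.0088
finger_force: 30.0
TZ [-0.077  0.189  0.042] -0.296
time: 17.95
tool_pos: [0.5672, -0.2339, 0.0913]
ee_rot: [3.141, -0.002, -0.495]
wrist_force: [-0.7, -1.1, 5.4]
width: 0.009
finger_force: 30.0
TZ [-0.057  0.152 -0.016] -0.385
```

```bash
T='from bench import robot
o=robot.get_obs();print("TZ",o["wrist_torque"].round(3),o["joint_torque"].round(3)[5])'
python3 -m crank '[[1,[0,-0.00012,0],[0,0,-6]],[1,[0,-0.00012,0],[0,0,-6]],[1,[0,-0.00012,0],[0,0,-6]],[1,[0,-0.00012,0],[0,0,-6]],[1,[0,-0.00012,0],[0,0,-6]],[1,[0,-0.00012,0],[0,0,-6]],[1,[0,-0.00012,0],[0,0,-6]],[1,[0,-0.00012,0],[0,0,-6]]]'; python3 -c "$T"
python3 -m crank '[[1,[0,-0.00008,0],[0,0,-4]],[1,[0,-0.00004,0],[0,0,-2]],[1,[0,0,0],[0,0,0]]]'; python3 -c "$T"
python3 -m crank '[[1,[0,-0.00003,0],[0,0,-1.5]],[1,[0,0,0],[0,0,0]]]'; python3 -c "$T"
```

```text
time: 18.75
tool_pos: [0.5673, -0.2325, 0.0913]
ee_rot: [3.141, -0.001, 0.345]
wrist_force: [-1.4, 0.5, 5.6]
width: 0.0086
finger_force: 30.0
TZ [ 0.023  0.21  -0.108] 0.762
time: 19.05
tool_pos: [0.5672, -0.2323, 0.0913]
ee_rot: [3.141, -0.001, 0.446]
wrist_force: [-0.7, 0.9, 6.3]
width: 0.0085
finger_force: 30.0
TZ [ 0.104  0.208 -0.024] -0.172
time: 19.25
tool_pos: [0.5672, -0.2323, 0.0913]
ee_rot: [3.141, -0.001, 0.472]
wrist_force: [-0.9, 0.4, 5.0]
width: 0.0086
finger_force: 30.0
TZ [ 0.014  0.21  -0.075] -0.146
```

```bash
T='from bench import robot
o=robot.get_obs();print("TZ",o["wrist_torque"].round(3),o["joint_torque"].round(3)[5])'
python3 -m crank '[[1,[0,-0.00003,0],[0,0,-1.5]],[1,[0,0,0],[0,0,0]]]'; python3 -c "$T"
python3 -m crank '[[1,[0,-0.00003,0],[0,0,-1.5]],[1,[0,0,0],[0,0,0]]]'; python3 -c "$T"
python3 -m crank '[[1,[0,0,0],[0,0,-1]],[1,[0,0,0],[0,0,0]]]'; python3 -c "$T"
```

```text
time: 19.45
tool_pos: [0.5672, -0.2322, 0.0913]
ee_rot: [3.141, -0.001, 0.498]
wrist_force: [-0.4, -0.8, 5.5]
width: 0.0089
finger_force: 30.0
TZ [ 0.14   0.19  -0.054] -0.147
time: 19.65
tool_pos: [0.5672, -0.2322, 0.0913]
ee_rot: [3.141, -0.001, 0.525]
wrist_force: [-0.6, -0.1, 5.3]
width: 0.0086
finger_force: 30.0
TZ [ 0.095  0.231 -0.072] -0.16
time: 19.85
tool_pos: [0.5671, -0.2322, 0.0913]
ee_rot: [3.141, -0.001, 0.542]
wrist_force: [-0.7, -0.0, 6.0]
width: 0.0093
finger_force: 30.0
TZ [ 0.098  0.208 -0.136] -0.203
```

```bash
T='from bench import robot
o=robot.get_obs();print("TZ",o["wrist_torque"].round(3),o["joint_torque"].round(3)[5])'
python3 -m crank '[[1,[0,0,0],[0,0,-1]],[1,[0,0,0],[0,0,0]],[1,[0,0,0],[0,0,0]]]'; python3 -c "$T"
python3 -m crank '[[1,[0,0,0],[0,0,-1]],[1,[0,0,0],[0,0,0]],[1,[0,0,0],[0,0,0]]]'; python3 -c "$T"
```

```text
time: 20.15
tool_pos: [0.5671, -0.2321, 0.0913]
ee_rot: [3.141, -0.001, 0.559]
wrist_force: [-0.9, -0.0, 5.2]
width: 0.009
finger_force: 30.0
TZ [ 0.095  0.227 -0.228] -0.217
time: 20.45
tool_pos: [0.5671, -0.2321, 0.0913]
ee_rot: [3.141, -0.001, 0.576]
wrist_force: [-0.9, 0.8, 4.9]
width: 0.0087
finger_force: 30.0
TZ [ 0.122  0.222 -0.269] -0.295
```

Home stop confirmed (torque −0.27 N m). Turn the key back to the slot's direction (0.386) and withdraw.

```bash
T='from bench import robot
o=robot.get_obs();print("TZ",o["wrist_torque"].round(3),o["joint_torque"].round(3)[5])'
python3 -m crank '[[1,[0,0.0001,0],[0,0,5]],[1,[0,0.0001,0],[0,0,5.9]],[1,[0,0,0],[0,0,0]],[1,[0,0,0],[0,0,0]]]'; python3 -c "$T"
python3 -m crank '[[1,[0,0,-0.001],[0,0,0]],[1,[0,0,-0.001],[0,0,0]],[1,[0,0,-0.001],[0,0,0]],[1,[0,0,0],[0,0,0]]]'; python3 -c "$T"
```

```text
time: 20.85
tool_pos: [0.5675, -0.2325, 0.0913]
ee_rot: [3.141, -0.001, 0.386]
wrist_force: [-0.5, 0.1, 5.5]
width: 0.0088
finger_force: 30.0
TZ [ 0.048  0.102 -0.027] -0.012
time: 21.25
tool_pos: [0.5665, -0.2323, 0.0929]
ee_rot: [-3.14, 0.001, 0.385]
wrist_force: [0.4, 0.9, -0.7]
width: 0.0087
finger_force: 30.0
TZ [ 0.005 -0.017 -0.004] -0.004
```

```bash
python3 -m crank '[[1,[0,0,-0.001],[0,0,0]],[1,[0,0,-0.001],[0,0,0]],[1,[0,0,0],[0,0,0]]]'
python3 -m crank '[[1,[0,0,-0.001],[0,0,0]],[1,[0,0,-0.001],[0,0,0]],[1,[0,0,0],[0,0,0]]]'
python3 -m crank '[[1,[0,0,-0.002],[0,0,0]],[1,[0,0,-0.002],[0,0,0]],[1,[0,0,0],[0,0,0]]]'
```

```text
time: 21.55
tool_pos: [0.567, -0.2326, 0.0958]
ee_rot: [3.141, -0.0, 0.384]
wrist_force: [-0.1, -0.3, -0.8]
width: 0.0091
finger_force: 30.0
time: 21.85
tool_pos: [0.5671, -0.2326, 0.098]
ee_rot: [3.141, -0.0, 0.384]
wrist_force: [0.7, 0.5, 0.3]
width: 0.0087
finger_force: 30.0
time: 22.15
tool_pos: [0.5672, -0.2327, 0.1022]
ee_rot: [3.141, -0.001, 0.384]
wrist_force: [0.5, -0.5, -1.2]
width: 0.0089
finger_force: 30.0
```

```bash
python3 -m crank '[[1,[0,0,-0.004],[0,0,0]],[1,[0,0,-0.004],[0,0,0]],[1,[0,0,-0.004],[0,0,0]],[1,[0,0,-0.004],[0,0,0]],[1,[0,0,-0.02],[0,0,0]],[1,[0,0,-0.025],[0,0,0]],[1,[0,0,-0.025],[0,0,0]],[1,[0,0,0],[0,0,0]]]'
python3 - <<'E'
from h import *
from bench import robot,vision
o=robot.get_obs()
print(o["tool_pos"],o["ee_rot"],target([.5317,.226,.19],1.262,o))
s=vision.snapshot("wrist");pickle.dump(s,open("w6.pkl","wb"))
R=Ro.from_euler('xyz',o["ee_rot"]); C=cloud(s); T=R.inv().apply((C-o["tool_pos"]).reshape(-1,3)).reshape(C.shape)
m=(abs(T[...,1])<.012)&(abs(T[...,0])<.03)&(T[...,2]>-.045)&(T[...,2]<.03)
for a,b in((-.036,-.028),(-.028,-.02),(-.02,-.01),(-.012,-.004),(.005,.03)):
    k=m&(T[...,2]>a)&(T[...,2]<b)
    if k.sum(): print(a,b,k.sum(),np.round(T[k].min(0)*1e3,1),np.round(T[k].max(0)*1e3,1))
E
```

```text
time: 22.95
tool_pos: [0.569, -0.2336, 0.1929]
ee_rot: [3.134, -0.006, 0.384]
wrist_force: [-0.9, -0.0, 0.6]
width: 0.0087
finger_force: 30.0
[ 0.56898842 -0.23360556  0.19288456] [ 3.13443288 -0.00602661  0.38409024] (array([ 0.13763001, -0.44010644,  0.00056304]), array([  0.53510238,  -0.14276079, -50.30138314]))
-0.036 -0.028 1253 [-16.8 -12.  -35.9] [ 13.1  12.  -28. ]
-0.028 -0.02 306 [-13.2 -11.9 -28. ] [ 13.3  12.  -20. ]
-0.02 -0.01 307 [  7.5 -12.  -20. ] [ 13.   11.9 -10. ]
-0.012 -0.004 211 [  7.4 -11.9 -12. ] [12.9 11.8 -4. ]
0.005 0.03 53 [ 5.7 -6.3  6.7] [ 7.4  6.1 29.6]
```

```bash
python3 -m crank '[[1,[0.0172,-0.0463,0],[0,0,0]],[1,[0.0172,-0.0463,0],[0,0,0]],[1,[0.0172,-0.0463,0],[0,0,0]],[1,[0.0172,-0.0463,0],[0,0,0]],[1,[0.0172,-0.0463,0],[0,0,0]],[1,[0.0172,-0.0463,0],[0,0,0]],[1,[0.0172,-0.0463,0],[0,0,0]],[1,[0.0172,-0.0463,0],[0,0,0]]]'
python3 -m crank '[[1,[0,-0.0697,0],[0,0,0]],[1,[0,-0.0197,0],[0,0,0]],[1,[0,0,0],[0,0,-8.4]],[1,[0,0,0],[0,0,-8.4]],[1,[0,0,0],[0,0,-8.4]],[1,[0,0,0],[0,0,-8.4]],[1,[0,0,0],[0,0,-8.4]],[1,[0,0,0],[0,0,-8.3]]]'
python3 -m crank '[[1,[0,0,0],[0,0,0]],[1,[0,0,0],[0,0,0]]]'
python3 - <<'E'
from h import *
from bench import robot
o=robot.get_obs();print(target([.5317,.226,.19],1.262,o))
s=pickle.load(open("w3.pkl","rb"));T=Ro.from_euler('xyz',[np.pi,0,1.262]);P=[.5317,.226,.191]
g=lambda a,b:T.inv().apply(px2w(s,230+(a+.5)/3-.5,120+(b+.5)/3-.5,.04)-P)*1e3
print(g(275,203),g(258,203),g(291,203),g(275,165),g(275,242))
E
```

```text
time: 23.8
tool_pos: [0.5544, 0.1642, 0.1854]
ee_rot: [-3.141, 0.003, 0.384]
wrist_force: [0.5, 0.1, -0.1]
width: 0.0086
finger_force: 30.0
time: 24.6
tool_pos: [0.5286, 0.2267, 0.1852]
ee_rot: [-3.139, 0.002, 1.268]
wrist_force: [0.2, 0.4, -0.7]
width: 0.0088
finger_force: 30.0
time: 24.8
tool_pos: [0.529, 0.2268, 0.1861]
ee_rot: [-3.14, 0.002, 1.259]
wrist_force: [0.3, -0.1, -0.5]
width: 0.0087
finger_force: 30.0
(array([ 4.92539780e-05,  2.84369174e-03, -3.93287484e-03]), array([-0.11350718,  0.0882422 , -0.17555443]))
[ -1.20046721   0.75938563 151.        ] [ -1.19457388  -4.95508837 151.        ] [ -1.20601419   6.13801968 151.        ] [ 11.73660488   0.76532016 151.        ] [-14.72653899   0.75318092 151.        ]
```

```bash
python3 -m crank '[[1,[0,0.0032,0],[0,0,0]],[1,[0,0,0.03],[0,0,0]],[1,[0,0,0.03],[0,0,0]],[1,[0,0,0.03],[0,0,0]],[1,[0,0,0.011],[0,0,0]],[1,[0,0,0],[0,0,0]],[1,[0,0,0],[0,0,0]],[1,[0,0,0],[0,0,0]]]'
python3 -c "
from h import *
from bench import robot
o=robot.get_obs();print(target([.5317,.226,.08],1.262,o))"
```

```text
time: 25.6
tool_pos: [0.5341, 0.2265, 0.089]
ee_rot: [3.138, -0.002, 1.262]
wrist_force: [0.1, -0.1, -0.5]
width: 0.0087
finger_force: 30.0
(array([-0.00124236, -0.00218608,  0.0089826 ]), array([ 0.19577031, -0.1318502 , -0.01727493]))
```

```bash
python3 -m crank '[[1,[0,0,0],[0,0,0]],[1,[0,0,0],[0,0,0]],[1,[0,0,0],[0,0,0]],[1,[0,0,0],[0,0,0]],[1,[0,0,0],[0,0,0]]]'
python3 -c "
from h import *
from bench import robot
o=robot.get_obs();print(target([.5317,.226,.08],1.262,o))"
```

```text
time: 26.1
tool_pos: [0.5326, 0.2261, 0.0867]
ee_rot: [3.142, 0.0, 1.262]
wrist_force: [-0.5, 0.5, -0.5]
width: 0.0084
finger_force: 30.0
(array([-0.00033284, -0.0008615 ,  0.00669131]), array([ 0.00382037,  0.00430261, -0.00284624]))
```

```bash
python3 -m crank '[[1,[-0.0003,-0.0005,0],[0,0,0]],[1,[0,0,0.005],[0,0,0]],[1,[0,0,0.005],[0,0,0]],[1,[0,0,0.003],[0,0,0]],[1,[0,0,0.002],[0,0,0]],[1,[0,0,0.002],[0,0,0]],[1,[0,0,0],[0,0,0]]]'
python3 -m crank '[[1,[0,0,0.003],[0,0,0]],[1,[0,0,0.003],[0,0,0]],[1,[0,0,0.003],[0,0,0]],[1,[0,0,0],[0,0,0]]]'
python3 -m crank '[[1,[0,0,0.003],[0,0,0]],[1,[0,0,0.003],[0,0,0]],[1,[0,0,0.002],[0,0,0]],[1,[0,0,0],[0,0,0]]]'
```

```text
time: 26.8
tool_pos: [0.5319, 0.2259, 0.0692]
ee_rot: [-3.141, 0.0, 1.262]
wrist_force: [-0.5, -0.1, -0.8]
width: 0.0089
finger_force: 30.0
time: 27.2
tool_pos: [0.5316, 0.2258, 0.0599]
ee_rot: [-3.141, 0.001, 1.262]
wrist_force: [0.2, -1.1, -0.4]
width: 0.009
finger_force: 30.0
time: 27.6
tool_pos: [0.5318, 0.2258, 0.0521]
ee_rot: [-3.141, 0.001, 1.262]
wrist_force: [0.4, -0.2, -0.0]
width: 0.0089
finger_force: 30.0
```

```bash
python3 -m crank '[[1,[0,0,0.001],[0,0,0]],[1,[0,0,0],[0,0,0]],[1,[0,0,0],[0,0,0]]]'
python3 -m crank '[[1,[0,0,0.0007],[0,0,0]],[1,[0,0,0],[0,0,0]],[1,[0,0,0],[0,0,0]]]'
```

```text
time: 27.9
tool_pos: [0.5322, 0.226, 0.0517]
ee_rot: [3.141, -0.0, 1.262]
wrist_force: [-0.1, -0.6, -0.9]
width: 0.0092
finger_force: 30.0
time: 28.2
tool_pos: [0.5321, 0.2259, 0.0509]
ee_rot: [3.142, 0.0, 1.262]
wrist_force: [-0.3, 0.2, -0.9]
width: 0.0084
finger_force: 30.0
```

```bash
python3 -m crank '[[1,[0,0,0.0005],[0,0,0]],[1,[0,0,0],[0,0,0]],[1,[0,0,0],[0,0,0]]]'
python3 -m crank '[[1,[0,0,0.0004],[0,0,0]],[1,[0,0,0],[0,0,0]]]'
```

```text
time: 28.5
tool_pos: [0.532, 0.2259, 0.0504]
ee_rot: [-3.142, 0.0, 1.262]
wrist_force: [0.1, -0.2, -0.4]
width: 0.0087
finger_force: 30.0
time: 28.7
tool_pos: [0.5321, 0.2259, 0.0504]
ee_rot: [3.141, 0.0, 1.262]
wrist_force: [-0.5, -0.5, 1.1]
width: 0.0088
finger_force: 30.0
```

The shoulder is down on the rack. Open gradually, then rise.

```bash
python3 -m crank '[[0.85,[0,0,0],[0,0,0]],[0.7,[0,0,0],[0,0,0]],[0.5,[0,0,0],[0,0,0]],[0.3,[0,0,0],[0,0,0]],[0.3,[0,0,0],[0,0,0]],[0.3,[0,0,0],[0,0,0]],[0.3,[0,0,0],[0,0,0]]]'
python3 -m crank '[[0.3,[0,0,-0.01],[0,0,0]],[0.3,[0,0,-0.03],[0,0,0]],[0.3,[0,0,-0.04],[0,0,0]],[0.3,[0,0,-0.04],[0,0,0]],[0.3,[-0.04,0,0],[0,0,0]],[0.3,[0,0,0],[0,0,0]],[0.3,[0,0,0],[0,0,0]],[0.3,[0,0,0],[0,0,0]]]'
python3 - <<'E'
from h import *
from bench import vision
s=vision.snapshot("wrist"); t=vision.snapshot("top"); C=cloud(s)
m=((C[...,0]-.532)**2+(C[...,1]-.2245)**2<.03**2)&(C[...,2]>.072)&(C[...,2]<.09);print(m.sum(),C[m].mean(0),cv2.minAreaRect(C[m][:,:2].astype(np.float32)),np.percentile(C[m][:,2],98))
a=cv2.resize(s["color"][60:300,180:460,::-1],(560,480)); cv2.imwrite("pics/w7.png",a)
E
```

```text
time: 29.4
tool_pos: [0.5321, 0.2259, 0.05]
ee_rot: [-3.142, 0.0, 1.262]
wrist_force: [-0.0, -0.2, 0.0]
width: 0.059
finger_force: 0.0
time: 30.2
tool_pos: [0.5197, 0.1882, 0.1696]
ee_rot: [-3.141, 0.0, 1.262]
wrist_force: [0.5, 0.4, 0.1]
width: 0.0657
finger_force: 0.0
407 [0.53156123 0.22409246 0.08047085] ((0.5313495993614197, 0.2234804928302765), (0.029926855117082596, 0.008112095296382904), 72.43354034423828) 0.08230213333566425
```

View pics/w7.png

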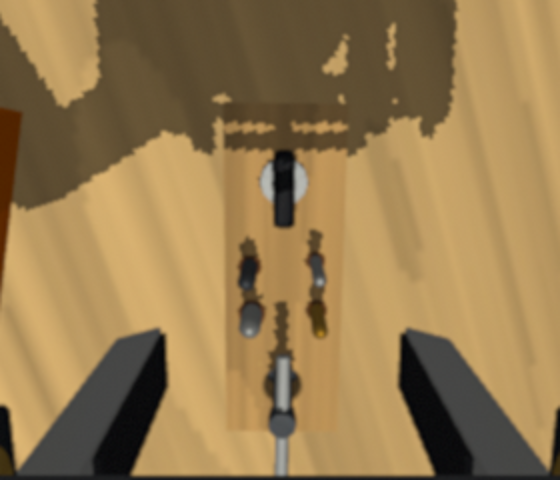

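The key stands upright in its slot (284,185), bow top at z = 82 mm as at the start, and the cutters and chuck key are undisturbed.

```bash
python3 -c "
from bench import robot
print(robot.close_job())"
```

```text
the job is handed in; nothing more can be done
None
```

I reset the mill and handed the job in after about 30 s of the 72 s allowed: the key went fully in, turned clockwise to its stop, was held there over 1 s, turned back home, and is standing in its rack slot, released; wrist force readings stayed under about 7 N.

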